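# Share the paint evenly on the two-pan scale

### The job

One of the four look-alike pink-capped paint pots on the scale is full and weighs as much as the other three, nearly empty ones, together. Find out by feel which it is, and move one pot to the empty seat of the other pan so that the scale comes to rest level, with every pot standing upright and fully down in a seat. Seat it gently, feeling for the hole - the scale is delicate, so never press or knock it with more than 15 N - and leave everything else on the bench where it is.

Things in the scene. Friction and masses are not known exactly. Their poses are not given: they have to be found in the camera images.
- scale: green two-pan counter scale, fixed to the bench. Origin on the bench under its middle; y axis from the right pan to the left pan, x across (yaw varies to 13 degrees). Housing 130 x 360 mm, 50 mm high. Pan middles 125 mm either side of the origin. At the start the middle and outer seats of each pan hold the four pots; the inner seat of each (nearest the scale's middle) is empty
- left_pan (a joint): height of the left (+y) pan above level, m: 0 = level, hard stops at -0.011 and 0.011; the right pan stands at the opposite value. Soft: each pan leaves level by 1 mm per 15 g of load difference (120 g: 8 mm) and settles in a second. A push on a pan sinks it at 0.15 N per mm until its stop
- left_deck (a point): middle of the left pan's steel deck (76 x 206 mm), on the upper face on which pots stand: 80 mm above the bench when level; moves with the pan; axes as the scale. On it, in a row along y, 68 mm apart, three grey seat blocks 54 x 54 mm and 10 mm high, each with a 42 mm round hole right through in which a pot stands on the deck; the middle one at this point
- right_deck (a point): the same for the right pan
- left_free (a point): nominal centre of the mouth (10 mm above the deck) of the left pan's empty inner seat; moves with the pan. The block really sits up to 5 mm off in x and up to 5 mm in y of the scale, not shown by this point and fixed: find the hole by feel, with the pot resting lightly on the block, sliding it until it drops in (it does within about 1.5 mm of the hole's centre)
- right_free (a point): the same for the right pan's empty inner seat, which is out of place by its own amount
- pot_a: one of four look-alike round paint pots: white, pink cap, 40 mm diameter, 58 mm high, straight-sided, firm, closed. Origin at the centre of the underside, z up. Weighs 60 g if nearly empty, 180 g if it is the single full one; place and name do not tell which
- pot_b: one of four look-alike round paint pots: white, pink cap, 40 mm diameter, 58 mm high, straight-sided, firm, closed. Origin at the centre of the underside, z up. Weighs 60 g if nearly empty, 180 g if it is the single full one; place and name do not tell which
- pot_c: one of four look-alike round paint pots: white, pink cap, 40 mm diameter, 58 mm high, straight-sided, firm, closed. Origin at the centre of the underside, z up. Weighs 60 g if nearly empty, 180 g if it is the single full one; place and name do not tell which
- pot_d: one of four look-alike round paint pots: white, pink cap, 40 mm diameter, 58 mm high, straight-sided, firm, closed. Origin at the centre of the underside, z up. Weighs 60 g if nearly empty, 180 g if it is the single full one; place and name do not tell which
- goat_big: bystander: black painted clay goat, 190 x 90 mm, 178 mm high; stands loose on the bench, origin at the centre of its underside
- goat_small: bystander: small black painted clay goat, 120 x 58 mm, 113 mm high; stands loose on the bench, origin at the centre of its underside
- yellow_bottle: bystander: orange-yellow paint jar, 60 mm diameter, 130 mm high; stands loose on the bench, origin at the centre of its underside
- glaze_jar: bystander: blue jar, 64 mm diameter, 75 mm high; stands loose on the bench, origin at the centre of its underside
- water_mug: bystander: white brush-water cup, empty, 76 mm diameter, 85 mm high; stands loose on the bench, origin at the centre of its underside
- spare_pot: bystander: paint pot with a green cap, 40 mm diameter, 58 mm high; not part of the job; stands loose on the bench, origin at the centre of its underside
There are look-alikes about, which are no part of the job. Leave any blue or purple look-alike of the pot_d alone.

How it is judged:
By the outcome, as a careful person would: the job done as asked, in the order asked, and still so for the second after the job is handed in, with the robot touching nothing.
It also fails if it takes over 72 s, if anything falls off the work surface, if the arm or the gripper's body presses on something with over 40 N, if the wrist force passes 120 N, or if a joint passes its speed limit or range.

### The arm

A 7-joint arm with a two-finger parallel gripper is mounted at the origin on the work surface. World frame = base frame: x ahead of the robot, y to its left, z up, the work surface at z = 0. Lengths are in m, angles in rad, forces in N, time in s.
With the tool pointing down it reaches from about 0.4 to 0.85 m from the base axis. Payload 4.5 kg.
Tool frame: the origin (TCP) lies on the centre line of the jaws, within the pads' length; the fingertips stand r.tips_ahead ahead of it and the grasp point (between the pads) is the TCP (r.tips_ahead is the distance from the TCP to the fingertips, in m); z points along the fingers, y is the direction in which the jaws open and shut (so a half turn about z gives the same grasp; the last joint's range is limited). The gripper opens to 88 mm and grips with 3 to 60 N. Pads are 18 mm wide; open, the fingers measure 123 mm over their backs; the gripper's body (75 mm by 187 mm) begins 45 mm behind the grasp point.
Start: joints at [-1.07, 0.689, -0.195, 1.565, 0.157, 0.902, -0.215], TCP at [0.281, 0.558, 0.258] pointing down, gripper open.
Joint ranges: [-3.01, 3.01], [-0.46, 2.08], [-1.47, 1.51], [0.13, 2.56], [-1, 4.14], [0.04, 2.09], [-2.66, 2.66]. Speed limits (rad/s): [2.57, 2.57, 3.14, 3.14, 3.14, 3.14, 3.14].

### API

Orientations are given as a unit quaternion [x, y, z, w].
In Python, from plant import r gives the robot as it stands.
- The arm moves only by the shell command python3 -m inch 'ROWS' [FORCE]. ROWS is JSON, a list of rows, each a list of 5 numbers: the shift along the world's x, y, z in units of 25 mm (1.0 is 25 mm), then the turn about the world's z in units of 6 degrees (1.0 is 6 degrees), then the finger opening in mm, from 0 to 88.1. A call has 1 to 5 rows; each row shifts and turns the commanded pose from where the row before left it; what a row does not reach is not made up. A row lasts 1/10 s, in which the tool goes at most 50 mm and 8.59 degrees, less where a joint would pass 70% of its speed; a pose out of reach is approached as far as the arm can. A call is refused whole if a number of a shift passes 1 or a number of a turn 1, either way. A call with a gripper value outside its range is refused whole. The fingers move at their own pace and stop on an object; FORCE is the grip in N (left out, the last holds). Time passes only in rows, so rows that do not move let the fingers close. It gives the time, the measured TCP pose, the force and the opening at its end, in the units of the state.
- r.get_state(): the state, without advancing time (a new reading comes with each control period).
- r.snapshot(name): name is "scene" or "top" or "wrist"; returns a dict with "pixels" (420x560x3 uint8, red, green, blue), "range_z" (420x560 float32, m along the optical axis (not along the pixel's ray), 0 where there is no reading), "K" (3x3 intrinsics, pixels), "k1" (the pictures are not rectified: a ray, as slopes to the right and down, at radius r is drawn at 1 + k1 r^2 times it, then the intrinsics apply), "position" and "attitude" of the camera in the world. Camera axes: x right, y up, looking along -z (the intrinsics and any distortion apply to the point x, -y, -z); pixel columns grow to the right and rows downward; lengths in m; the calibration is good to about 2 mm. A picture is of the moment at which its call begins.
- r.finish_job(): hands the job in, once; it reports no verdict.
The state is a dict: "clock": time; "q": joint angles; "qd": joint speeds; "joint_torque": joint torques, N m; "tool_pos": TCP position; "eef_rot": TCP orientation; "contact_force": force on the tool from outside, world axes, zero at the start; "moment": the same for the moment, N m; "opening": opening from 0.0 (shut) to 1.0 (fully open).
Only numpy, scipy, OpenCV 4.12 (cv2) and the standard library are available. Lean on these libraries where they do the work, as an engineer would, in place of code of your own. Each camera call takes 0.05 s, during which the arm holds its last target. There are 200 camera calls.

## Working session

There is one attempt and no reset: what is moved stays moved. The work goes in short steps, Python scripts to look and compute and a shell command to move; the robot and the scene stay as the last step left them, time stands still between calls to the robot, and variables do not carry over. Pictures are saved under pics/ and viewed, about 8 in all and at most 12, crops included, and the job is handed in when it is done.

```bash
ls; mkdir -p pics; cat > h.py <<'E'
import numpy as np, cv2
from scipy.spatial.transform import Rotation as R
from plant import r
def snap(n,f=None):
    s=r.snapshot(n)
    if f: cv2.imwrite('pics/'+f,cv2.cvtColor(s['pixels'],cv2.COLOR_RGB2BGR))
    return s
def cloud(s):
    K=s['K'];h,w=s['range_z'].shape
    u,v=np.meshgrid(np.arange(w),np.arange(h))
    k=np.array([s['k1'],0,0,0],float)
    p=cv2.undistortPoints(np.stack([u,v],-1).reshape(-1,1,2).astype(np.float64),np.array(K,float),k).reshape(h,w,2)
    z=s['range_z']
    c=np.stack([p[...,0]*z,-p[...,1]*z,-z],-1)
    a=np.array(s['attitude'],float)
    M=a if a.shape==(3,3) else R.from_quat(a).as_matrix()
    P=c@M.T+np.array(s['position']); P[z==0]=np.nan
    return P
E
python3 - <<'E'
from h import *
print(r.get_state(), r.tips_ahead)
for n in('top','scene'):
    s=snap(n,n+'0.png'); np.savez('/tmp/'+n,P=cloud(s),I=s['pixels']); print(s['position'],s['attitude'],s['K'],s['k1'])
a=cv2.imread('pics/top0.png');b=cv2.imread('pics/scene0.png')
cv2.imwrite('pics/both.png',cv2.resize(np.vstack([a,b]),None,fx=.7,fy=.7))
E
```

```text
pics
{'clock': 0.0, 'q': array([-1.07016814,  0.68998768, -0.19449985,  1.56632649,  0.15730841,
        0.90250496, -0.21512217]), 'qd': array([ 0.00102396,  0.00185333, -0.00152902, -0.00152285,  0.00194741,
       -0.00069301,  0.00146737]), 'joint_torque': array([-3.70620965e-04, -5.27556860e+01, -1.26716405e+00, -1.53437752e+01,
       -5.27710444e-02,  6.32813302e-03,  1.67391531e-04]), 'tool_pos': array([0.28106943, 0.55757068, 0.25691202]), 'eef_rot': array([ 2.31273826e-01,  9.72888265e-01, -9.06805715e-04, -1.39235716e-04]), 'contact_force': array([-0.06797116, -0.19501709, -0.1614163 ]), 'moment': array([ 0.04909626,  0.01553201, -0.03909465]), 'opening': 1.0010665367897156} 0.019
[0.34764446 0.00163521 1.34272471] [-0.07395735  0.07413831  0.71906779 -0.68700462] [[496.45242068   0.         283.92693451]
 [  0.         496.45242068 213.73357218]
 [  0.           0.           1.        ]] -0.07419677667399431
[ 1.23089214 -0.32795261  0.74941105] [0.33895706 0.19963653 0.47033414 0.7899615 ] [[398.39992671   0.         280.61366474]
 [  0.         398.39992671 208.23006433]
 [  0.           0.           1.        ]] 0.016037044807139276
```

View pics/top0.png

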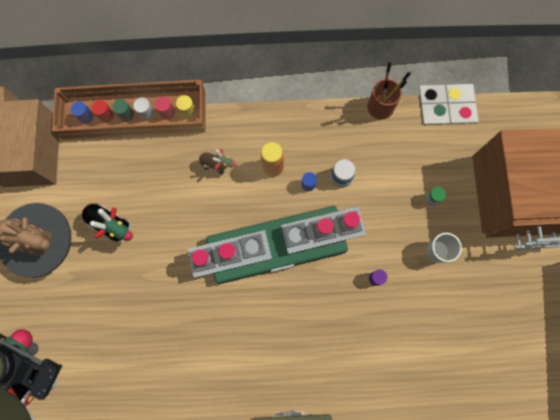

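View pics/scene0.png

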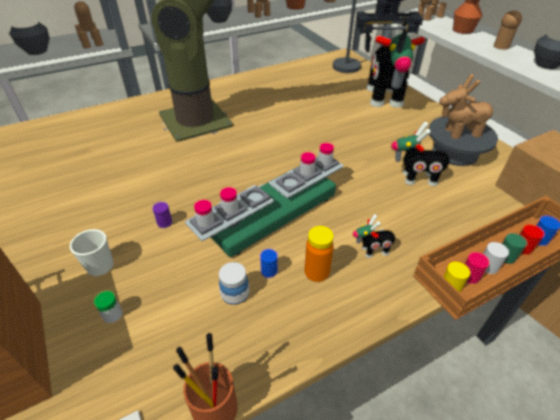

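Top view: pink caps at (200,258) and (227,251) on the left pan and (325,226) and (351,220) on the right. The free seats are at (252,246) and (295,236). The look-alikes are blue (309,181), purple (378,278) and green (438,195), plus the paints in the tray, so none of those are mine.

```bash
python3 - <<'E'
from h import *
for n in('top','scene'):
    d=np.load(f'/tmp/{n}.npz');P=d['P'];I=d['I'].astype(int)
    m=((I[...,0]>170)&(I[...,1]<60)&(I[...,2]>50)).astype(np.uint8)
    k,l,st,c=cv2.connectedComponentsWithStats(m)
    print(n)
    for i in range(1,k):
        if st[i,4]<30: continue
        p=P[l==i]; p=p[~np.isnan(p[:,0])]
        zt=np.percentile(p[:,2],85); q=p[p[:,2]>zt-.004]
        print(c[i].round(),st[i,4],'center',((q[:,:2].max(0)+q[:,:2].min(0))/2).round(4),q[:,:2].mean(0).round(4),'z',np.median(q[:,2]).round(4),len(q))
    if n=='top':
        for (u,v) in[(200,258),(227,251),(252,246),(295,236),(325,226),(351,220),(309,181),(378,278)]: print(u,v,P[v,u].round(4))
        # pan heights
        z=P[...,2]
        Y=P[...,1]
        for nm,sel in(('L',np.s_[235:275,185:270]),('R',np.s_[208:255,282:365])):
            zz=z[sel].ravel(); h,e=np.histogram(zz,bins=np.arange(.06,.16,.002)); print(nm,[(round(a,3),b) for a,b in zip(e,h) if b>15])
            
E
```

```text
top
[465. 112.] 43 center [ 0.9095 -0.5445] [ 0.9083 -0.5447] z 0.0104 30
[351. 219.] 144 center [ 0.5806 -0.1698] [ 0.581  -0.1693] z 0.1461 112
[322. 229.] 40 center [ 0.5596 -0.0983] [ 0.5592 -0.0973] z 0.1456 33
[226. 251.] 157 center [0.5195 0.142 ] [0.5193 0.1404] z 0.1318 117
[200. 257.] 160 center [0.5051 0.2076] [0.5051 0.2075] z 0.1322 119
[ 22. 336.] 108 center [0.3274 0.6069] [0.3317 0.605 ] z 0.2193 51
200 258 [0.5038 0.2063 0.1324]
227 251 [0.5181 0.1394 0.1333]
252 246 [0.5368 0.0813 0.0725]
295 236 [ 0.556  -0.0306  0.0837]
325 226 [ 0.5676 -0.104   0.1432]
351 220 [ 0.5794 -0.1688  0.1446]
309 181 [ 0.7082 -0.0763  0.0565]
378 278 [ 0.4407 -0.2405  0.055 ]
L [(np.float64(0.066), np.int64(28)), (np.float64(0.068), np.int64(101)), (np.float64(0.07), np.int64(242)), (np.float64(0.072), np.int64(336)), (np.float64(0.074), np.int64(274)), (np.float64(0.076), np.int64(140)), (np.float64(0.078), np.int64(102)), (np.float64(0.08), np.int64(135)), (np.float64(0.082), np.int64(165)), (np.float64(0.084), np.int64(174)), (np.float64(0.086), np.int64(61)), (np.float64(0.088), np.
[... 506 characters left out ...]
), (np.float64(0.098), np.int64(143)), (np.float64(0.1), np.int64(68)), (np.float64(0.102), np.int64(26)), (np.float64(0.14), np.int64(38)), (np.float64(0.142), np.int64(82)), (np.float64(0.144), np.int64(128)), (np.float64(0.146), np.int64(107)), (np.float64(0.148), np.int64(43))]
scene
[403.  62.] 107 center [0.3308 0.6062] [0.3325 0.6053] z 0.2199 38
[326. 147.] 95 center [0.5107 0.2042] [0.5117 0.2045] z 0.1304 87
[308. 157.] 101 center [0.5249 0.1402] [0.5252 0.1387] z 0.1303 95
[228. 193.] 144 center [ 0.5719 -0.1054] [ 0.5736 -0.1057] z 0.1449 138
[202. 206.] 162 center [ 0.5861 -0.1718] [ 0.5865 -0.1719] z 0.1447 157
[477. 261.] 288 center [0.9512 0.3185] [0.9513 0.317 ] z 0.0661 239
```

Left pan stands about 8 mm low, so the full pot is one of the two on the left. The light pot from that pan has to move to the right free seat. I'll go above the left middle pot with the jaws across the scale (yaw about 11°).

```bash
python3 -m inch '[[0.6,-1,0,-0.5,70],[0.6,-1,0,-0.5,70],[0.6,-1,0,-0.5,70],[0.6,-1,0,-0.5,70],[0.6,-1,0,-0.5,70]]'
python3 -m inch '[[0.6,-1,0,-0.5,70],[0.6,-1,0,-0.5,70],[0.6,-1,0,-0.5,70],[0.6,-1,0,-0.5,70],[0.6,-1,0,-0.5,70]]'
python3 -m inch '[[0.6,-1,0,-0.6,70],[0.6,-1,0,-0.6,70],[0.6,-1,0,-0.6,70],[0.6,-1,0,-0.6,70],[0.6,-1,0,-0.6,70]]'
python3 -m inch '[[0.6,-1,0,-0.6,70],[0,-0.6,0,0,70],[0,0,0,0,70],[0,0,0,0,70]]' 
python3 - <<'E'
from h import *
s=snap('wrist','w1.png');np.savez('/tmp/w1',P=cloud(s),I=s['pixels']);st=r.get_state();print(st['clock'],st['tool_pos'],R.from_quat(st['eef_rot']).as_matrix()[:,1],st['contact_force'])
P=cloud(s);I=s['pixels'].astype(int)
m=((I[...,0]>150)&(I[...,1]<70)&(I[...,2]>50)).astype(np.uint8)
k,l,sa,c=cv2.connectedComponentsWithStats(m)
for i in range(1,k):
    if sa[i,4]<80: continue
    p=P[l==i];p=p[~np.isnan(p[:,0])];zt=np.percentile(p[:,2],85);q=p[p[:,2]>zt-.004]
    print(c[i].round(),sa[i,4],((q[:,:2].max(0)+q[:,:2].min(0))/2).round(4),np.median(q[:,2]).round(4))
E
```

```text
clock: 0.6
tool_pos: [0.3566, 0.4319, 0.2574]
eef_rot: [0.357, 0.934, -0.0, -0.0]
contact_force: [0.3, -1.1, 0.1]
opening: 0.795
clock: 1.1
tool_pos: [0.4316, 0.3069, 0.2575]
eef_rot: [0.476, 0.879, -0.0, -0.0]
contact_force: [0.6, 0.7, 0.2]
opening: 0.796
clock: 1.6
tool_pos: [0.5065, 0.182, 0.2575]
eef_rot: [0.608, 0.794, -0.0, -0.0]
contact_force: [0.5, -0.5, 0.1]
opening: 0.796
clock: 2.0
tool_pos: [0.5202, 0.1443, 0.2576]
eef_rot: [0.631, 0.776, 0.0, -0.001]
contact_force: [-0.4, -0.5, 0.1]
opening: 0.794
2.05 [0.52024153 0.14500818 0.25766811] [ 9.78727588e-01  2.05163178e-01 -6.16311585e-04] [0.48646709 1.00032393 0.54630019]
[288. 121.] 2270 [0.5091 0.2086] 0.1303
[287. 209.] 1786 [0.5221 0.1421] 0.1303
```

View pics/w1.png

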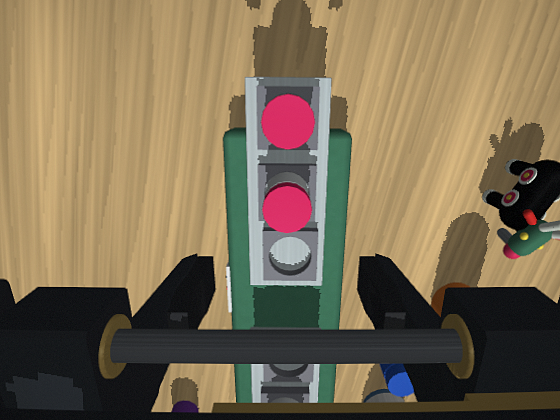

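Wrist view: left pan caps at (288,121) and (287,209), with the empty left seat at (291,253). Next I descend over the middle pot.

```bash
python3 -m inch '[[0.07,-0.12,-1,0,66],[0,0,-1,0,66],[0,0,-1,0,66],[0,0,-1,0,66],[0,0,-0.9,0,66]]'
python3 -m inch '[[0,0,-0.5,0,60],[0,0,-0.5,0,60],[0,0,0,0,52],[0,0,0,0,52],[0,0,0,0,46]]' 6
python3 -m inch '[[0,0,0,0,42],[0,0,0,0,38],[0,0,0,0,34],[0,0,0,0,30],[0,0,0,0,30]]' 6
python3 - <<'E'
from h import *
for i in range(4):
    s=r.snapshot('wrist');st=r.get_state();print(st['tool_pos'].round(4),st['contact_force'].round(2),st['opening']*88.1)
E
```

```text
clock: 2.55
tool_pos: [0.5222, 0.1425, 0.1342]
eef_rot: [0.63, 0.776, 0.0, -0.001]
contact_force: [0.5, -0.4, -0.5]
opening: 0.75
clock: 3.05
tool_pos: [0.5236, 0.1405, 0.1111]
eef_rot: [0.632, 0.775, 0.001, 0.0]
contact_force: [0.4, -0.4, 0.6]
opening: 0.532
clock: 3.55
tool_pos: [0.5229, 0.1401, 0.1103]
eef_rot: [0.632, 0.775, -0.0, -0.0]
contact_force: [-0.8, -0.2, -0.1]
opening: 0.449
[0.5229 0.1401 0.1102] [ 0.31 -0.25 -0.18] 39.53000371546236
[0.5229 0.1401 0.1102] [-0.65 -1.11 -0.17] 39.66712994958931
[0.5229 0.1401 0.1102] [-0.29 -0.62 -0.25] 39.6747045893816
[0.5229 0.1401 0.1102] [-1.29 -1.01  0.47] 39.71857857534603
```

```bash
cat > w.py <<'E'
from h import *
import sys
f=[]
for i in range(12):
    s=r.snapshot('top');f.append(r.get_state()['contact_force'])
f=np.array(f);print('F',f.mean(0).round(2),'sem',(f.std(0)/12**.5).round(2))
P=cloud(s);I=s['pixels'].astype(int);O=np.array([.5455,.0175]);e=np.array([-.196,.981])
a=(P[...,:2]-O)@e; b=(P[...,:2]-O)@np.array([.981,.196]);z=P[...,2]
for n,sg in(('L',1),('R',-1)):
    # rim strips of the deck, beside the blocks
    m=(abs(sg*a-.125)<.1)&(abs(b)>.029)&(abs(b)<.036)&(abs(z-.08)<.025); print(n,'deck z',np.median(z[m]).round(4),m.sum())
st=r.get_state();print(st['clock'],st['tool_pos'].round(4),(st['opening']*88.1).round(1))
E
python3 w.py
python3 -m inch '[[0,0,0.2,0,30],[0,0,0.2,0,30],[0,0,0,0,30],[0,0,0,0,30],[0,0,0,0,30]]' 6
python3 -m inch '[[0,0,0,0,30],[0,0,0,0,30],[0,0,0,0,30],[0,0,0,0,30],[0,0,0,0,30]]' 6
python3 w.py
```

```text
F [-0.89 -0.41  0.06] sem [0.13 0.19 0.11]
L deck z 0.0717 134
R deck z 0.0897 392
clock: 4.85
tool_pos: [0.523, 0.1402, 0.1203]
eef_rot: [0.632, 0.775, 0.0, 0.0]
contact_force: [-1.0, -0.2, -0.7]
opening: 0.45
clock: 5.35
tool_pos: [0.523, 0.1402, 0.1202]
eef_rot: [0.632, 0.775, 0.0, 0.0]
contact_force: [-0.9, -0.5, -0.2]
opening: 0.451
F [-0.86  0.16  0.02] sem [0.14 0.12 0.12]
L deck z 0.0747 139
R deck z 0.0866 387Traceback (most recent call last):
  File "w.py", line 12, in <module>
    st=r.get_state();print(st['clock'],st['tool_pos'].round(4),(st['opening']*88.1).round(1))
                                                               ^^^^^^^^^^^^^^^^^^^^^^^^^^
AttributeError: 'float' object has no attribute 'round'
Traceback (most recent call last):
  File "w.py", line 12, in <module>
    st=r.get_state();print(st['clock'],st['tool_pos'].round(4),(st['opening']*88.1).round(1))
                                                               ^^^^^^^^^^^^^^^^^^^^^^^^^^
AttributeError: 'float' object has no attribute 'round'
```

```bash
sed -i "s/(st\['opening'\]\*88.1).round(1)/st['opening']*88.1/" w.py
python3 -m inch '[[0,0,0.2,0,30],[0,0,0.12,0,30],[0,0,0,0,30],[0,0,0,0,30],[0,0,0,0,30]]' 6
python3 -m inch '[[0,0,0,0,30],[0,0,0,0,30],[0,0,0,0,30],[0,0,0,0,30],[0,0,0,0,30]]' 6
python3 w.py; python3 - <<'E'
from h import *
s=snap('wrist');P=cloud(s);I=s['pixels'].astype(int)
m=((I[...,0]>150)&(I[...,1]<70)&(I[...,2]>50)).astype(np.uint8)
k,l,sa,c=cv2.connectedComponentsWithStats(m)
for i in range(1,k):
    if sa[i,4]<80: continue
    p=P[l==i];p=p[~np.isnan(p[:,0])];zt=np.percentile(p[:,2],85);q=p[p[:,2]>zt-.004]
    print(c[i].round(),sa[i,4],((q[:,:2].max(0)+q[:,:2].min(0))/2).round(4),np.median(q[:,2]).round(4))
E
```

```text
clock: 6.45
tool_pos: [0.5231, 0.1401, 0.1283]
eef_rot: [0.632, 0.775, 0.0, 0.0]
contact_force: [-0.2, -0.4, -0.6]
opening: 0.453
clock: 6.95
tool_pos: [0.523, 0.1402, 0.1282]
eef_rot: [0.632, 0.775, 0.0, 0.0]
contact_force: [-0.6, -0.2, -0.9]
opening: 0.45
F [ 0.11 -0.02 -0.74] sem [0.11 0.11 0.12]
L deck z 0.0772 145
R deck z 0.0849 395
7.55 [0.523  0.1402 0.1283] 39.669097054690035
[294.  97.] 2455 [0.5109 0.2122] 0.1345
[286. 284.] 1256 [0.5212 0.1552] 0.1474
[288. 322.] 1393 [0.5241 0.1438] 0.1474
```

It's light: the wrist reads about 0.7 N, and the pans now stand ±3.9 mm, against ±4 expected for the 60 g pot (the full one would have swung the left pan above level). I'll carry it, passing beyond the right free seat first so the wrist camera can see the hole.

```bash

python3 -m inch '[[0,0,0.5,0,30],[0,0,0.9,0,30],[0,0,0.9,0,30],[0,0,0.9,0,30],[0,0,0.88,0,30]]' 8
python3 -m inch '[[0.16,-0.8,0,0,30],[0.16,-0.8,0,0,30],[0.16,-0.8,0,0,30],[0.16,-0.8,0,0,30],[0.16,-0.8,0,0,30]]'
python3 -m inch '[[0.16,-0.8,0,0,30],[0.16,-0.8,0,0,30],[0.16,-0.8,0,0,30],[0.16,-0.8,0,0,30],[0.16,-0.8,0,0,30]]'
python3 -m inch '[[0.16,-0.8,0,0,30],[0.16,-0.73,0,0,30],[0,0,0,0,30],[0,0,0,0,30],[0,0,0,0,30]]'
python3 - <<'E'
from h import *
s=snap('wrist','w2.png');np.savez('/tmp/w2',P=cloud(s),I=s['pixels']);st=r.get_state();print(st['clock'],st['tool_pos'],R.from_quat(st['eef_rot']).as_matrix()[:,1],st['opening']*88.1)
s2=snap('top');np.savez('/tmp/t2',P=cloud(s2),I=s2['pixels'])
E
```

```text
clock: 8.1
tool_pos: [0.523, 0.1401, 0.2321]
eef_rot: [0.632, 0.775, 0.0, 0.0]
contact_force: [0.6, -0.3, -0.5]
opening: 0.449
clock: 8.6
tool_pos: [0.5431, 0.0393, 0.2312]
eef_rot: [0.632, 0.775, 0.0, 0.0]
contact_force: [0.8, -1.0, -0.8]
opening: 0.45
clock: 9.1
tool_pos: [0.5631, -0.0607, 0.2312]
eef_rot: [0.632, 0.775, 0.0, 0.0]
contact_force: [0.9, -0.0, -1.1]
opening: 0.448
clock: 9.6
tool_pos: [0.5709, -0.0963, 0.2305]
eef_rot: [0.631, 0.776, 0.0, -0.0]
contact_force: [0.5, 1.6, -0.4]
opening: 0.452
9.65 [ 0.57085113 -0.09633361  0.23044992] [9.78945939e-01 2.04119634e-01 1.50694398e-04] 40.044934824559405
```

View pics/w2.png

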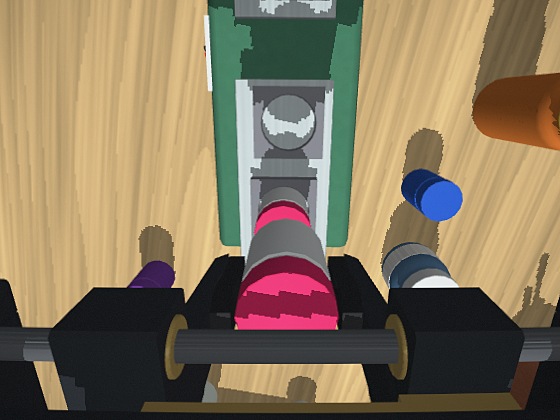

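The free right-hand hole shows at (288,121), radius about 27 px. I'll measure its rim on the block-top plane.

```bash
python3 - <<'E'
from h import *
d=np.load('/tmp/w2.npz');P=d['P'];z=P[...,2]
cam=r.snapshot('wrist');C=np.array(cam['position'])
blk=np.nanmedian(z[[92,92,145,148],[258,318,258,318]]);print('samples',z[92,255:262],z[140,312:320],'hole',z[121,285:291])
top=np.nanmedian(np.r_[z[100:145,254:258].ravel(),z[95:150,318:320].ravel()]);print('top',top)
t=(top-C[2])/(z-C[2]);Q=C[:2]+(P[...,:2]-C[:2])*t[...,None]
for th in(.003,.005,.007):
    m=(z<top-th).astype(np.uint8);w=np.zeros_like(m);w[88:156,256:322]=1;m*=w
    k,l,st,c=cv2.connectedComponentsWithStats(m,connectivity=4);i=l[121,288];q=Q[l==i].astype(np.float32)
    cc,rad=cv2.minEnclosingCircle((q*1000)[:,None]);print(th,st[i],'mean',q.mean(0),'mec',cc,rad)
E
```

```text
samples [0.0941384  0.09435383 0.09418332 0.09532151 0.09447476 0.09454262
 0.09346116] [0.09465588 0.09340184 0.09480459 0.09485742 0.09345615 0.09429287
 0.09491104 0.09464771] hole [0.0834549  0.08493055 0.08463817 0.08396681 0.08400639 0.08550023]
top 0.09448834147669788
0.003 [ 261   95   55   56 2353] mean [ 0.5601948  -0.03271749] mec (560.2882080078125, -32.8914909362793) 20.854257583618164
0.005 [ 261   95   54   55 2316] mean [ 0.56018865 -0.03260262] mec (560.2884521484375, -32.82893371582031) 20.568660736083984
0.007 [ 261   95   54   55 2282] mean [ 0.5601505  -0.03248985] mec (560.1683349609375, -32.690032958984375) 20.40412139892578
```

```bash

python3 -m inch '[[-0.1,0.6,0,0,30],[-0.1,0.62,0,0,30],[-0.1,0.62,-0.3,0,30],[-0.09,0.62,-0.9,0,30],[0,0,-0.9,0,30]]'
python3 -m inch '[[0,0,-0.8,0,30],[0,0,-0.5,0,30],[0,0,-0.2,0,30],[0,0,0,0,30],[0,0,0,0,30]]'
python3 -m inch '[[0,0,-0.14,0,30],[0,0,-0.14,0,30],[0,0,-0.14,0,30],[0,0,-0.14,0,30],[0,0,0,0,30]]'
python3 -m inch '[[0,0,0,0,30],[0,0,0,0,30],[0,0,0,0,30],[0,0,0,0,30],[0,0,0,0,30]]'
python3 w.py
```

```text
clock: 10.25
tool_pos: [0.561, -0.0313, 0.1771]
eef_rot: [0.629, 0.777, 0.001, -0.001]
contact_force: [-0.3, 0.3, -1.3]
opening: 0.45
clock: 10.75
tool_pos: [0.5617, -0.0365, 0.1408]
eef_rot: [0.632, 0.775, 0.0, 0.0]
contact_force: [0.2, -0.1, -0.6]
opening: 0.447
clock: 11.25
tool_pos: [0.5613, -0.0366, 0.1259]
eef_rot: [0.632, 0.775, -0.0, -0.0]
contact_force: [0.7, -0.3, -0.2]
opening: 0.449
clock: 11.75
tool_pos: [0.5613, -0.0366, 0.1263]
eef_rot: [0.632, 0.775, 0.0, 0.0]
contact_force: [0.1, 0.2, 1.2]
opening: 0.448
F [0.2  0.19 0.55] sem [0.09 0.12 0.16]
L deck z 0.0837 377
R deck z 0.0776 135
12.35 [ 0.5613 -0.0366  0.1263] 39.55455231792728
```

Resting on the block (pan pushed down about 7 mm, force +0.55 N), with y about 1.8 mm short. I'll slide towards the measured centre.

```bash

python3 -m inch '[[0,0.04,0,0,30],[0,0.04,0,0,30],[0,0,0,0,30],[0,0,0,0,30],[0,0,0,0,30]]'
python3 w.py
python3 -m inch '[[0,0.04,0,0,30],[0,0.04,0,0,30],[0,0,0,0,30],[0,0,0,0,30],[0,0,0,0,30]]'
python3 w.py
```

```text
clock: 12.85
tool_pos: [0.5611, -0.0346, 0.1262]
eef_rot: [0.632, 0.775, -0.0, -0.0]
contact_force: [-0.9, -0.8, -0.5]
opening: 0.452
F [-0.56 -0.57 -0.41] sem [0.14 0.16 0.11]
L deck z 0.0783 364
R deck z 0.0826 144
13.45 [ 0.5611 -0.0346  0.1262] 39.73795355384202
clock: 13.95
tool_pos: [0.5608, -0.0331, 0.1262]
eef_rot: [0.632, 0.775, -0.0, -0.0]
contact_force: [-1.8, -2.3, -0.9]
opening: 0.452
F [-2.67 -3.11  0.05] sem [0.21 0.17 0.13]
L deck z 0.0789 359
R deck z 0.0817 146
14.55 [ 0.5609 -0.0327  0.1262] 39.52713997882612
```

It dropped in on the first slide (pan sprang back, force off). The second slide touched the hole wall at about 4 N, so I'll back off and lower to the deck.

```bash

python3 -m inch '[[-0.02,-0.08,0,0,30],[0,0,0,0,30],[0,0,0,0,30],[0,0,-0.1,0,30],[0,0,-0.1,0,30]]'
python3 -m inch '[[0,0,-0.1,0,30],[0,0,-0.1,0,30],[0,0,0,0,30],[0,0,0,0,30],[0,0,0,0,30]]'
python3 -m inch '[[0,0,0,0,30],[0,0,0,0,30],[0,0,0,0,30],[0,0,0,0,30],[0,0,0,0,30]]'
python3 w.py
```

```text
clock: 15.05
tool_pos: [0.5611, -0.0341, 0.1212]
eef_rot: [0.631, 0.775, 0.001, 0.0]
contact_force: [-2.5, 0.7, 0.0]
opening: 0.458
clock: 15.55
tool_pos: [0.561, -0.0343, 0.1163]
eef_rot: [0.632, 0.775, 0.0, 0.0]
contact_force: [-1.6, 0.6, 0.0]
opening: 0.451
clock: 16.05
tool_pos: [0.561, -0.0345, 0.1163]
eef_rot: [0.632, 0.775, 0.0, 0.0]
contact_force: [-0.6, 1.1, 0.1]
opening: 0.45
F [-0.54  0.85  0.51] sem [0.15 0.17 0.2 ]
L deck z 0.0839 352
R deck z 0.0765 141
16.65 [ 0.561  -0.0346  0.1163] 39.938028639448994
```

```bash

python3 -m inch '[[0,0,0.05,0,41],[0,0,0,0,44],[0,0,0,0,48],[0,0,0,0,54],[0,0,0,0,60]]'
python3 -m inch '[[0,0,0,0,64],[0,0,0,0,64],[0,0,0,0,64],[0,0,0.4,0,64],[0,0,0.8,0,64]]'
python3 -m inch '[[0,0,1,0,64],[0,0,1,0,64],[0,0,1,0,64],[0,0,1,0,64],[0.1,-0.5,0,0,64]]'
python3 -m inch '[[0.1,-0.8,0,0,64],[0.1,-0.8,0,0,64],[0.1,-0.8,0,0,64],[0,0,0,0,64],[0,0,0,0,64]]'
python3 w.py; python3 - <<'E'
from h import *
s=snap('wrist','w3.png');P=cloud(s);I=s['pixels'].astype(int)
b=snap('scene','s3.png')
s4=cv2.imread('pics/s3.png')[100:280,130:400];cv2.imwrite('pics/s3c.png',cv2.resize(s4,None,fx=2.8,fy=2.8))
for n,ss in(('wrist',s),('scene',b)):
    P=cloud(ss);I=ss['pixels'].astype(int)
    m=((I[...,0]>150)&(I[...,1]<70)&(I[...,2]>50)).astype(np.uint8)
    k,l,sa,c=cv2.connectedComponentsWithStats(m)
    for i in range(1,k):
        if sa[i,4]<80: continue
        p=P[l==i];p=p[~np.isnan(p[:,0])];zt=np.percentile(p[:,2],85);q=p[p[:,2]>zt-.004]
        print(n,c[i].round(),sa[i,4],((q[:,:2].max(0)+q[:,:2].min(0))/2).round(4),np.median(q[:,2]).round(4))
E
```

```text
clock: 17.15
tool_pos: [0.5607, -0.0347, 0.1175]
eef_rot: [0.632, 0.775, -0.0, 0.0]
contact_force: [1.3, -0.3, -0.5]
opening: 0.674
clock: 17.65
tool_pos: [0.5598, -0.0345, 0.1472]
eef_rot: [0.632, 0.775, -0.001, -0.001]
contact_force: [-0.5, 0.5, 0.3]
opening: 0.727
clock: 18.15
tool_pos: [0.5652, -0.0453, 0.2514]
eef_rot: [0.63, 0.776, 0.003, 0.002]
contact_force: [-0.0, 0.9, -0.2]
opening: 0.731
clock: 18.65
tool_pos: [0.5703, -0.1071, 0.2471]
eef_rot: [0.632, 0.775, -0.0, -0.001]
contact_force: [-0.3, 0.5, -0.7]
opening: 0.724
F [-0.26 -0.02  0.06] sem [0.18 0.15 0.17]
L deck z 0.0805 403
R deck z 0.0803 174
19.25 [ 0.5708 -0.107   0.2475] 63.863670545712644
wrist [292. 110.] 2704 [ 0.5613 -0.034 ] 0.1385
wrist [286. 208.] 2079 [ 0.571  -0.1031] 0.1384
wrist [285. 289.] 1597 [ 0.584  -0.1696] 0.1384
scene [403.  63.] 142 [0.3319 0.6078] 0.22
scene [253. 184.] 150 [ 0.563  -0.0367] 0.1377
scene [228. 196.] 167 [ 0.5731 -0.1056] 0.1376
scene [203. 209.] 182 [ 0.5867 -0.1722] 0.1376
scene [476. 265.] 439 [0.9511 0.3177] 0.0661
```

View pics/s3c.png

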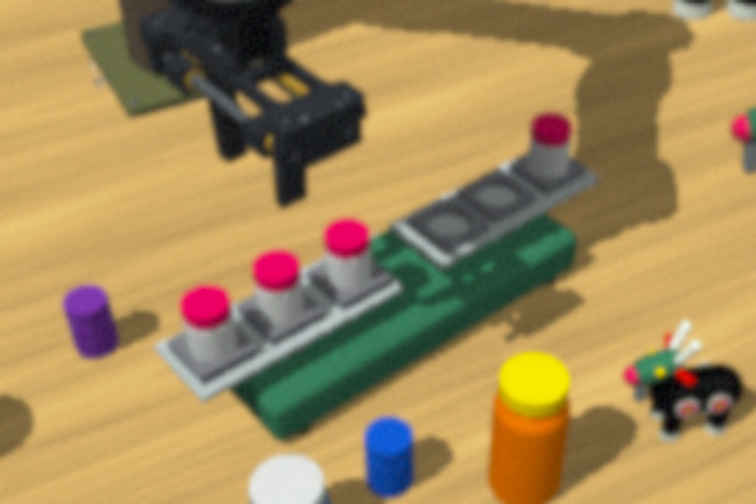

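View pics/w3.png

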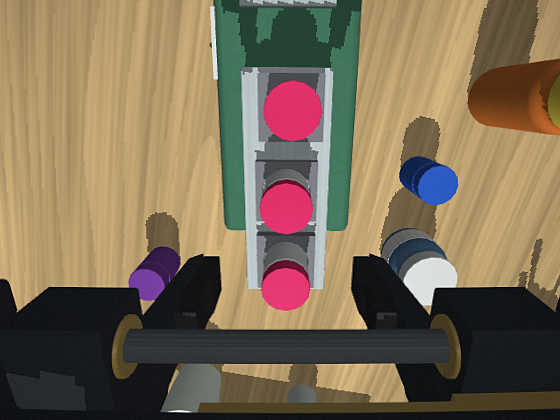

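The scale is level, with both decks at about 0.080 m. The three right caps at (347,237), (277,270) and (205,305) in the crop share the same height (0.138 m). The moved pot is therefore fully seated, and the gripper is clear.

```bash
python3 -c "
from plant import r
print(r.finish_job())"
```

```text
the job is handed in; nothing more can be done
None
```

The scale came to rest level, and I handed the job in at about 19 s with the gripper clear.

- **Finding the full pot:** the left pan stood about 8 mm low, so the full pot was one of the two on it. I lifted the left middle pot. It read about 0.7 N and the pans went to about ±4 mm, which fits a 60 g pot, so the full one is the left outer pot.
- **Placing:** I moved the light pot to the right pan's inner seat. It rested lightly on the block at about 0.5 N and dropped in after a 2 mm slide. I then lowered it to the deck and released it.
- **Last checks:** the left deck measured 80.5 mm and the right 80.3 mm. The three right-hand caps were at the same height to 0.1 mm, so the moved pot is upright and fully down.
- **What disagreed:** wrist force readings were noisy, about ±0.5 N. The first lift of 10 mm showed no clear weight, so I lifted 8 mm further. One extra slide after the drop touched the hole wall at about 4 N. That was the largest scale contact I read, well under 15 N, and I backed off.
- **Bystanders:** I went near none of them and saw none moved, but I did not measure their positions again.

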